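# Slide a round spacer along the fixture rail into its corner

### The job

Using only your fingertips, push the round steel spacer straight across the fixture plate until it rests against the long rail, then slide it along the rail, keeping it against the rail all the way, until it sits fully home in the corner pocket, touching both the rail and the stop. Only push it: never lift or tip it off the plate. Leave the nut, hammer, square tube and can where they are, and finish clear of everything.

Things in the scene. Friction and masses are not known exactly. Their poses are not given: they have to be found in the camera images.
- plate: Dark brown-grey hot-rolled steel fixture plate fixed on the table, 190 mm (its x) by 340 mm (y), 12 mm thick. Origin: centre of its underside; z up. A rail runs its full length along y on the side away from the robot (see point rail). The spacer starts near the plate's +y end (plate y 80 to 125 mm, plate x -30 to 0 mm); the stop is towards the -y end.
- rail (a point): Middle of the rail's guiding face, at plate-top height: plate x = +55 mm, y = 0, z = 12 mm; axes as the plate's. The face is flat, runs along y for 340 mm and looks to -x. The bare-metal rail is 20 mm wide, stands 25 mm above the plate top and is fixed.
- stop: Fixed L-shaped steel stop, 25 mm high, on the plate against the rail. Origin: inside corner of rail face, stop face and plate top; axes as the plate's. Stop face: plane y = 0, x = 0 to -68 mm, looking to +y. A lip (x = -55 to -68 mm) juts 17 mm to +y, so the pocket between rail and lip is 55 mm wide. The seated spacer's axis is at x = -25, y = +25 mm.
- spacer: The part: a loose solid bare-steel disc, 50 mm in diameter and 20 mm high, about 0.2 to 0.4 kg, lying flat on the plate. Origin: centre of its underside; z up. It can turn about its own axis and roll along what it touches. Machined steel: friction on plate, rail and stop is about 0.3 (0.5 to 1.5 N to slide it freely), more on the fingers.
- nut: Bystander: loose bare-steel hexagon nut, 36 mm across flats, 18 mm high, lying flat on the plate near its -x, -y corner. Origin: centre of its underside.
- hammer: Bystander: hammer lying on the table beyond the plate's +y end. Origin: underside, near the middle of its length.
- tube: Bystander: offcut of square steel tube, 40 by 40 by 120 mm, lying on the table beyond the plate's -y end. Origin: centre of its underside.
- can: Bystander: grey spray can, 60 mm in diameter, 150 mm tall, upright on the table beyond the plate's -y end. Origin: centre of its underside.
Things that resemble listed ones, but are neither listed nor needed, are in the scene too. Leave any brown, orange or purple look-alike of the spacer alone.

How it is judged:
By the outcome, as a careful person would: the job done as asked, in the order asked, and still so for the second after the job is handed in, with the robot touching nothing.
It also fails if it takes over 45 s, if anything falls off the work surface, if the arm or the gripper's body presses on something with over 40 N, if the wrist force passes 120 N, or if a joint passes its speed limit or range.

### The arm

A 6-joint arm with a two-finger parallel gripper is mounted at the origin on the work surface. World frame = base frame: x ahead of the robot, y to its left, z up, the work surface at z = 0. Lengths are in m, angles in rad, forces in N, time in s.
With the tool pointing down it reaches from about 0.25 to 0.775 m from the base axis. Payload 4 kg.
Tool frame: the origin (TCP) lies at the very end of the fingers, on their centre line; the grasp point (between the pads) lies 19 mm behind it (robot.pinch_z is the distance from the TCP to the grasp point, in m); z points along the fingers, y is the line along which they close (so a half turn about z gives the same grasp; the last joint's range is limited). The gripper opens to 94 mm and grips with 3 to 60 N. Pads are 16 mm wide; open, the fingers measure 119 mm over their backs; the gripper's body (75 mm by 177 mm) begins 78 mm behind the grasp point.
Start: joints at [-1.398, 0.087, 1.371, -0, 1.684, -0.103], TCP at [0.15, -0.529, 0.206] pointing down, gripper open.
Joint ranges: [-3.1, 3.1], [-0.76, 2.03], [0.27, 2.55], [-1.08, 4.22], [0.17, 2.65], [-2.57, 2.57]. Speed limits (rad/s): [2.79, 2.79, 3.14, 3.14, 3.14, 3.14].

### API

Orientations are given as [roll, pitch, yaw] about the fixed x, y, z axes, in that order (R = Rz(yaw) Ry(pitch) Rx(roll)).
In Python, from bench import robot gives the robot as it stands.
- The arm moves only by the tool arm_command, never from a script. Its argument "targets" is one flat list of numbers, 7 for each row, row after row: the turn, a rotation vector about the tool's x, y, z in degrees, then the shift along the tool's x, y, z in mm, then the closure, from -1 (fully open) to 1 (shut). In form: [ax, ay, az, x, y, z, hand, ax, ay, az, x, y, z, hand, ...]. A call has 1 to 20 rows; each row is the pose to reach, as a shift and turn from the pose commanded when the call began, along the tool's axes at that moment; what a row does not reach only later rows make up. A row lasts 1/10 s, in which the tool goes at most 50 mm and 8.59 degrees, less where a joint would pass 70% of its speed; a pose out of reach is approached as far as the arm can. A call with a gripper value outside its range is refused whole. The fingers move at their own pace and stop on an object; the grip force is fixed at half the most. Time passes only in rows, so rows that repeat a pose let the fingers close. It gives the time, the measured TCP pose, the force, the opening and the grip force at its end, in the units of the state.
- robot.get_obs(): the state, without advancing time (a new reading comes with each control period).
- robot.snapshot(name): name is "scene" or "top" or "wrist"; returns a dict with "color" (384x512x3 uint8, red, green, blue), "range_z" (384x512 float32, m along the optical axis (not along the pixel's ray), 0 where there is no reading), "fx", "fy", "cx", "cy" (pixels), "T" (4x4, takes a point from camera to world coordinates); the wrist camera has in their place "T_tool_cam" (4x4, takes a point from camera to tool coordinates, whose origin is the TCP and whose axes are the flange's). Camera axes: x right, y down, z forward; pixel columns grow to the right and rows downward; lengths in m; the calibration is good to about 2 mm. A picture is of the moment at which its call begins: read the wrist's pose just before it.
- robot.close_job(): hands the job in; it is judged then, once.
The state is a dict: "time": time; "joint_positions": joint angles; "qvel": joint speeds; "joint_torque": joint torques, N m; "tool_pos": TCP position; "ee_rot": TCP orientation; "wrist_force": force on the tool from outside, world axes, zero at the start; "wrist_torque": the same for the moment, N m; "width": finger opening in m; "finger_force": force on a finger pad.
Only numpy, scipy, OpenCV 4.12 (cv2) and the standard library are available. Lean on these libraries where they do the work, as an engineer would, in place of code of your own. Each camera call takes 0.05 s, during which the arm holds its last target. There are 200 camera calls.

## Working session

There is one attempt and no reset: what is moved stays moved. The work goes in short steps, Python scripts to look and compute and a tool call to move; the robot and the scene stay as the last step left them, time stands still between calls to the robot, and variables do not carry over. Pictures are saved under pics/ and viewed, at most 13 in all, crops included, and the job is handed in when it is done.

Besides the shell and the picture viewer there is one more tool, called after "Call:" by a JSON object that holds its "method" and its "body". arm_command: Moves the arm, as the interface text tells. Its arguments: {"type":"object","properties":{"targets":{"type":"array"}},"required":["targets"]}

```bash
mkdir -p pics; ls; python3 - <<'E'
from bench import robot
import cv2,numpy as np
o=robot.get_obs(); print(o)
for n in ("top","scene"):
    s=robot.snapshot(n); np.savez(f"{n}.npz",**s)
    cv2.imwrite(f"pics/{n}.png",s["color"][:,:,::-1]); print(n,s["fx"],s["cx"],s["cy"],s["T"].round(3).tolist())
E
```

```text
pics
{'time': 0.0, 'joint_positions': array([-1.39810060e+00,  8.79407032e-02,  1.37223144e+00,  1.60469086e-05,
        1.68360626e+00, -1.03121433e-01]), 'qvel': array([-0.00076172, -0.00138181, -0.00162412, -0.00189473,  0.00035597,
       -0.00013317]), 'joint_torque': array([ 1.48740787e-05, -3.40186429e+01, -3.02421641e+01,  7.17672310e-02,
        3.30538850e-02, -1.57912750e-04]), 'tool_pos': array([ 0.14967857, -0.52867357,  0.20432358]), 'ee_rot': array([-3.13942015e+00, -2.40862561e-04,  2.75818687e-01]), 'wrist_force': array([-0.14495613,  0.00272804, -0.06296537]), 'wrist_torque': array([0.05320618, 0.00079336, 0.00384891]), 'finger_force': 0.0, 'width': 0.09391879492529301}
top 374.3029714952009 256.2292611284947 190.70685719387993 [[-0.001, -0.983, 0.186, 0.348], [-1.0, 0.006, 0.026, -0.008], [-0.027, -0.186, -0.982, 1.14], [0.0, 0.0, 0.0, 1.0]]
scene 355.3535591088805 257.29841469211857 191.86908596763465 [[0.807, 0.443, -0.391, 0.885], [0.591, -0.625, 0.51, -0.482], [-0.018, -0.642, -0.766, 0.766], [0.0, 0.0, 0.0, 1.0]]
```

View pics/top.png

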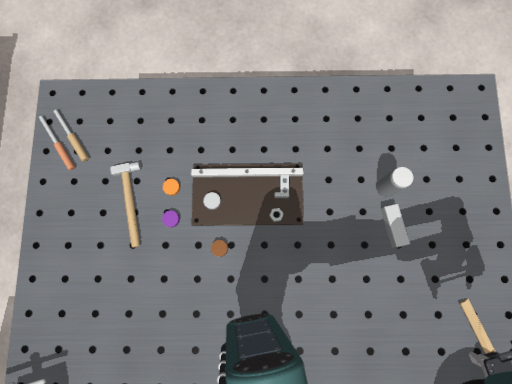

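View pics/scene.png

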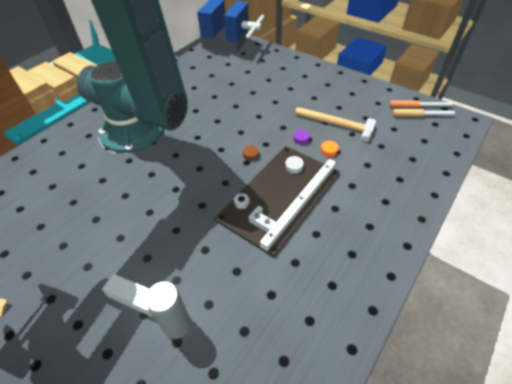

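The top view shows four discs: bare steel at (212,200) on the plate, orange at (171,186), purple at (171,218) and brown at (219,248). The bare-steel disc is the only one on the plate and the only uncoloured one, so it is the spacer. The rail runs along row 171, the stop is at (285,185) and the nut at (277,214). I'll confirm with an enlarged crop and measure.

```bash
cat > h.py <<'E'
import numpy as np,cv2
def cloud(s,T):
    z=s["range_z"]; v,u=np.indices(z.shape)
    p=np.stack([(u-s["cx"])/s["fx"]*z,(v-s["cy"])/s["fy"]*z,z],-1)
    return p@T[:3,:3].T+T[:3,3]
def onplane(s,T,uv,h):
    uv=np.atleast_2d(uv).astype(float)
    d=np.c_[(uv[:,0]-s["cx"])/s["fx"],(uv[:,1]-s["cy"])/s["fy"],np.ones(len(uv))]@T[:3,:3].T
    return T[:3,3]+d*((h-T[2,3])/d[:,2])[:,None]
E
python3 - <<'E'
from h import *
s=dict(np.load("top.npz")); P=cloud(s,s["T"]); c=s["color"]
cv2.imwrite("pics/crop.png",cv2.resize(c[150:240,150:320,::-1],None,fx=4.5,fy=4.5,interpolation=cv2.INTER_CUBIC))
br=c.astype(int); 
for n,(u,v) in dict(table=(240,260),plate=(240,200),spacer=(212,200),rail=(240,171),nut=(277,214),stop=(285,180)).items(): print(n,c[v,u],P[v,u].round(4))
g=br.mean(2)
m=np.zeros(g.shape,np.uint8); m[185:216,200:226]=(g[185:216,200:226]>120); 
v,u=np.nonzero(m); print("spacer",m.sum(),u.mean(),v.mean(),onplane(s,s["T"],[u.mean(),v.mean()],.032))
m=np.zeros(g.shape,np.uint8); m[160:180,185:310]=g[160:180,185:310]>120
v,u=np.nonzero(m); k=(u<275); r=cv2.minAreaRect(np.c_[u,v][k].astype(np.float32)); 
for a,b in ((195,205),(235,245),(262,272),(292,300)):
    q=m[:,a:b]; vv,uu=np.nonzero(q); print(a,onplane(s,s["T"],[uu.mean()+a,vv.mean()],.037).round(4),len(vv)/(b-a))
print(u.min(),u.max(),onplane(s,s["T"],[[u.min()-.5,171],[u.max()+.5,171]],.037))
E
```

```text
table [120 124 128] [ 0.3527  0.071  -0.0009]
plate [86 75 66] [0.5334 0.0716 0.0101]
spacer [215 217 217] [0.5301 0.1543 0.0331]
rail [235 235 234] [0.6182 0.0704 0.0368]
nut [16 16 19] [ 0.4877 -0.0406  0.0275]
stop [121 124 128] [ 0.5881 -0.0653  0.0427]
spacer 235 211.2468085106383 200.23829787234044 [[0.52953584 0.15670761 0.032     ]]
195 [[0.6245 0.1937 0.037 ]] 11.2
235 [[0.6236 0.0719 0.037 ]] 12.0
262 [[ 0.6244 -0.0098  0.037 ]] 10.7
292 [[ 0.6236 -0.0975  0.037 ]] 10.625
185 309 [[ 0.61936964  0.23972257  0.037     ]
 [ 0.61666447 -0.13981522  0.037     ]]
```

View pics/crop.png

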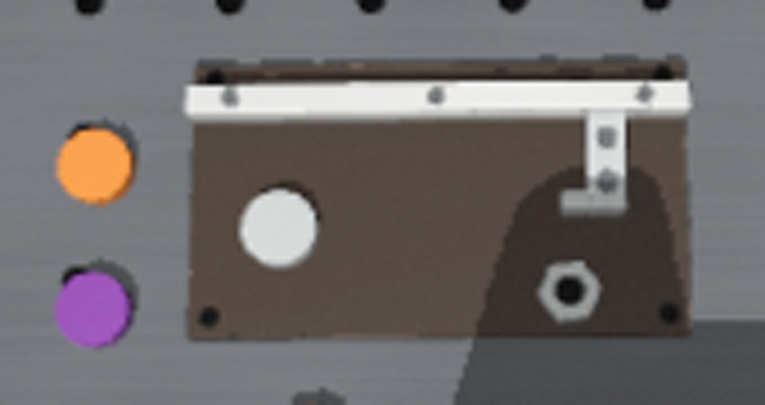

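The crop confirms it: the bare-steel disc is on the plate, with the coloured look-alikes off it. I'll move above the plate for a close view.

Call:
{"method": "arm_command", "body": {"targets": [0,0,4,125,-115,-96,0.5,0,0,16,494,-462,-96,0.5,0,0,16,494,-462,-96,0.5,0,0,16,494,-462,-96,0.5,0,0,16,494,-462,-96,0.5,0,0,16,494,-462,-96,0.5,0,0,16,494,-462,-96,0.5,0,0,16,494,-462,-96,0.5,0,0,16,494,-462,-96,0.5,0,0,16,494,-462,-96,0.5,0,0,16,494,-462,-96,0.5,0,0,16,494,-462,-96,0.5,0,0,16,494,-462,-96,0.5,0,0,16,494,-462,-96,0.5,0,0,16,494,-462,-96,0.5,0,0,16,494,-462,-96,0.5,0,0,16,494,-462,-96,0.5,0,0,16,494,-462,-96,0.5]}}

```text
time: 1.9
tool_pos: [0.4988, 0.0486, 0.3015]
ee_rot: [3.141, 0.0, -0.006]
wrist_force: [0.9, 0.8, 0.6]
width: 0.0233
finger_force: 0.0
```

```bash
python3 - <<'E'
from bench import robot
from h import *
from scipy.spatial.transform import Rotation as R
o=robot.get_obs(); s=robot.snapshot("wrist")
T=np.eye(4); T[:3,:3]=R.from_euler("xyz",o["ee_rot"]).as_matrix(); T[:3,3]=o["tool_pos"]; s["T"]=T@s["T_tool_cam"]; np.savez("w1.npz",**s)
cv2.imwrite("pics/w1.png",s["color"][:,:,::-1])
print(o["time"],o["tool_pos"],o["ee_rot"],o["width"],o["qvel"].round(3)); print(s["T"].round(3),s["fx"])
E
```

```text
1.9 [0.49876185 0.04862446 0.30145147] [ 3.14120979e+00  1.35042519e-04 -5.54236191e-03] 0.023257680792195774 [-0.002 -0.003 -0.003  0.002 -0.001  0.001]
[[-0.006 -0.974 -0.227  0.565]
 [-1.     0.006  0.002  0.048]
 [-0.     0.227 -0.974  0.481]
 [ 0.     0.     0.     1.   ]] 280.16272651090463
```

View pics/w1.png

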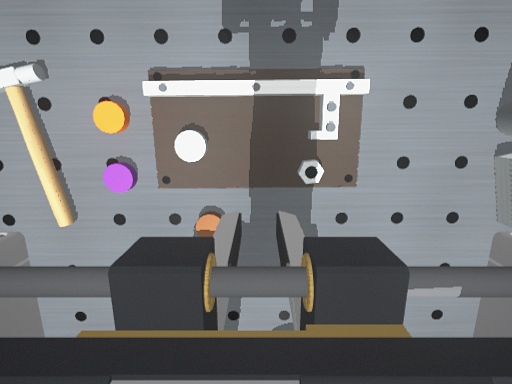

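The wrist view shows the spacer at (190,146), the rail along row 87, the stop and lip at (325,115)–(316,135), the nut at (311,172) and the brown decoy at (209,223). Next I measure these.

```bash
cat > meas.py <<'E'
from h import *
def meas(f):
    s=dict(np.load(f)); T=s["T"]; g=s["color"].mean(2); P=cloud(s,T)
    return s,T,g,P
E
python3 - <<'E'
from meas import *
s,T,g,P=meas("w1.npz")
H=P[...,2]
print("plate z",np.median(H[140:180,220:290]),"spacer z",np.median(H[140:152,184:196]),"rail z",np.median(H[85:90,180:240]))
m=np.zeros(g.shape,np.uint8); m[120:172,165:215]=g[120:172,165:215]>130
c,_=cv2.findContours(m,0,1); c=max(c,key=cv2.contourArea); Q=onplane(s,T,c[:,0],.032); 
print("spacer",cv2.minEnclosingCircle((Q[:,:2]*1000).astype(np.float32)), onplane(s,T,[cv2.moments(c)["m10"]/cv2.moments(c)["m00"],cv2.moments(c)["m01"]/cv2.moments(c)["m00"]],.032))
# rail front edge (lower edge in image) and back edge: subpixel half-level along columns
for name,rows in (("front",range(88,104)),("back",range(70,88))):
  L=[]
  for u in range(160,312,4):
    p=g[rows.start:rows.stop,u]; d=np.abs(np.diff(p)); i=d.argmax(); lo=max(0,i-1);w=d[lo:i+2]
    L.append((u,rows.start+.5+(w*np.arange(lo,lo+len(w))).sum()/w.sum()))
  Q=onplane(s,T,L,.037); k=np.polyfit(Q[:,1],Q[:,0],1); r=Q[:,0]-np.polyval(k,Q[:,1]); ok=abs(r)<.002; k=np.polyfit(Q[ok,1],Q[ok,0],1); print(name,k,r.std())
# rail ends
for v in (86,88,90):
  p=g[v]; a=np.abs(np.diff(p)); l=135+a[135:155].argmax()+.5; rr=358+a[358:380].argmax()+.5; print("ends",onplane(s,T,[[l,v],[rr,v]],.037)[:,:2])
np.set_printoptions(linewidth=200)
print(g[96:144:2,304:346:2].astype(int))
E
```

```text
plate z 0.011986542021268837 spacer z 0.032175834859775376 rail z 0.03707221755484799
spacer ((533.4816284179688, 156.8791046142578), 26.042686462402344) [[0.53389048 0.15723551 0.032     ]]
front [-0.0144111   0.61119892] 0.000646498722779455
back [-3.66316516e-04  6.31314452e-01] 0.0006914272533412921
ends [[ 0.62306124  0.22255065]
 [ 0.6209094  -0.11852126]]
ends [[ 0.62022135  0.22133756]
 [ 0.61807673 -0.11875837]]
ends [[ 0.6173822   0.22162183]
 [ 0.61524482 -0.11749625]]
[[ 80  79  80  78  81 110 104 108 125 128 253 247 247 247 246 247 247 249  98 109 110]
 [ 80  82  83  84  83  87 114 108 126 131 252 247 247 247 246 247 247 249  99 113 113]
 [ 81  81  81  84  83  87 110 109 125 135 251 247 248 247 245 248 247 249 101 112 113]
 [ 78  81  81  85  83  88 110 112 129 144 250 248 248 190 177 250 248 250 104 112 111]
 [ 82  80  82  82  82  88 111 111 135 148 250 252 130 165 164 160 233 251 104 113 111]
 [ 81  81  81  83  83  89 111 110 134 157 249 255 162 165 166 164 198 253 108 113 113]
 [ 81  82  83  82  83  86 111 110 131 174 248 255 163 165 166 160 241 255 110 114 113]
 [ 79 
[... 773 characters left out ...]
11]
 [ 78  78  79  79  79  77  79  85 121 238 249 113 164 164 165 167 252 123 109 112 110]
 [ 79  77  89 107 121 125 142 146 162 246 248 238 152 160 160 233 250 119 110 110 110]
 [ 76  76 112 126 206 209 224 250 249 244 247 248 246 245 247 248 249  87 110 110 111]
 [ 73  74 112 127 208 200 221 247 247 243 247 246 246 246 247 247 249  98 108 109 109]
 [ 77  76 115 129 203 199 222 247 247 246 247 246 247 246 247 247 249  98 108 107 109]
 [ 74  74 111 125 185 187 207 249 251 251 250 249 249 249 250 250 253 101 108 109 110]
 [ 77  75  76  73  72  71  77 100  98  96  98  98  99 100  97 100 101 108 109 108 110]
 [ 76  76  75  78  77  78  80 106 108 107 109 107 107 107 109 107 107 109 108 108 109]]
```

```bash
python3 - <<'E'
from meas import *
s,T,g,P=meas("w1.npz")
def cross(p,lev,rising):
    for i in range(len(p)-1):
        a,b=p[i],p[i+1]
        if (a<lev<=b) if rising else (a>=lev>b): return i+(lev-a)/(b-a)
def fit(L,h,ax):
    Q=onplane(s,T,L,h); i,j=(1,0) if ax=='y' else (0,1)
    for _ in range(3):
        k=np.polyfit(Q[:,i],Q[:,j],1); r=abs(Q[:,j]-np.polyval(k,Q[:,i])); Q=Q[r<max(2*np.median(r),3e-4)]
    return k,len(Q),r.max(),Q[:,i].min(),Q[:,i].max()
F=[];B=[];E=[]
for u in range(152,360):
    q=cross(g[88:104,u],165,False)
    if q and not 318<u<342: F.append((u,88+q))
    q=cross(g[72:88,u],170,True)
    if q: B.append((u,72+q))
    p=g[180:195,u]; d=np.diff(p); 
    if u<240: E.append((u,180+.5+d.argmax()))
print("front",fit(F,.037,'y')); print("back",fit(B,.037,'y')); print("plate -x",fit(E,.012,'y'))
S=[(312+cross(g[v,312:330],200,True),v) for v in range(97,130)]
print("stopface",fit(S,.037,'x'))
Lp=[(308+cross(g[v,308:325],160,True),v) for v in range(132,138)]
print("lip end",fit(Lp,.037,'x'))
e=[];
for v in range(100,185):
    p=g[v,140:168]; e.append((140+.5+np.diff(-p).argmax(),v))
print("plate +y",fit(e,.012,'x'))
E
```

```text
front (array([-0.01338736,  0.61059901]), 127, np.float64(0.0008127992561811626), np.float64(-0.03592990588616952), np.float64(0.20817246903743328))
back (array([-0.00245379,  0.6314515 ]), 130, np.float64(0.00031275356272830734), np.float64(-0.10202630781591748), np.float64(0.20612268198290187))
plate -x (array([0.00613597, 0.46051262]), 65, np.float64(2.220446049250313e-16), np.float64(0.0818890748392328), np.float64(0.2309811882049243))
stopface (array([ 0.00443105, -0.0522539 ]), 33, np.float64(0.0002995496573095155), np.float64(0.5584939140780795), np.float64(0.605662349161973))
lip end (array([ 0.01965233, -0.04349517]), 6, np.float64(2.1695404992222445e-05), np.float64(0.5464313982643237), np.float64(0.5540555533689012))
plate +y (array([0.00647171, 0.21764202]), 61, np.float64(0.0009324393158842148), np.float64(0.46973950403840503), np.float64(0.6051072833221983))
```

Call:
{"method": "arm_command", "body": {"targets": [0,0,-0.5,-15,-40,0,0.5,0,0,-0.5,-15,-80,20,0.5,0,0,-0.5,-15,-107,60,0.5,0,0,-0.5,-15,-107,105,0.5,0,0,-0.5,-15,-107,150,0.5,0,0,-0.5,-15,-107,195,0.5,0,0,-0.5,-15,-107,235,0.5,0,0,-0.5,-15,-107,260,0.5,0,0,-0.5,-15,-107,275,0.5,0,0,-0.5,-15,-107,283,0.5,0,0,-0.5,-15,-107,283,0.5,0,0,-0.5,-15,-107,283,0.5]}}

```text
time: 3.15
tool_pos: [0.4855, 0.1566, 0.0195]
ee_rot: [-3.141, -0.002, 0.005]
wrist_force: [-0.5, -0.2, -0.4]
width: 0.0234
finger_force: 0.0
```

```bash
cat > wr.py <<'E'
from bench import robot
from h import *
from scipy.spatial.transform import Rotation as R
import sys
def wrist(n,box=None):
    o=robot.get_obs(); s=robot.snapshot("wrist")
    T=np.eye(4); T[:3,:3]=R.from_euler("xyz",o["ee_rot"]).as_matrix(); T[:3,3]=o["tool_pos"]; s["T"]=T@s["T_tool_cam"]; np.savez(n+".npz",**s)
    cv2.imwrite(f"pics/{n}.png",s["color"][:,:,::-1])
    print(o["time"],o["tool_pos"].round(4),o["ee_rot"].round(4),o["width"],o["wrist_force"].round(2))
    # bright disc at top height .032
    P=cloud(s,s["T"]); m=((abs(P[...,2]-.032)<.004)&(s["color"].mean(2)>140)&(P[...,0]>.47)&(P[...,0]<.607)&(P[...,1]>-.045)).astype(np.uint8)
    c,_=cv2.findContours(m,0,1)
    for k in sorted(c,key=cv2.contourArea)[-2:]:
        Q=onplane(s,s["T"],k[:,0],.032)[:,:2]; print(cv2.contourArea(k),np.array(cv2.minEnclosingCircle((Q*1000).astype(np.float32))[0]),Q.min(0).round(4),Q.max(0).round(4))
wrist(sys.argv[1])
E
python3 wr.py w2
```

```text
3.15 [0.4855 0.1566 0.0195] [-3.1413e+00 -1.8000e-03  4.5000e-03] 0.02338497539450114 [-0.53 -0.21 -0.38]
46.0 [496.08404541 137.53829956] [0.4948 0.1322] [0.498  0.1429]
5253.5 [533.28015137 156.9339447 ] [0.5089 0.1323] [0.5576 0.1817]
```

View pics/w2.png

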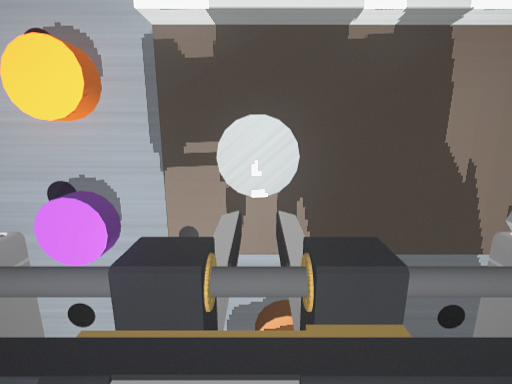

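The wrist view shows the spacer at (258,155), centred ahead of the fingertips. I'll push straight across and stop just short of the rail.

Call:
{"method": "arm_command", "body": {"targets": [0,0,0,8,0,0,0.5,0,0,0,14,0,0,0.5,0,0,0,18,0,0,0.5,0,0,0,22,0,0,0.5,0,0,0,26,0,0,0.5,0,0,0,30,0,0,0.5,0,0,0,34,0,0,0.5,0,0,0,38,0,0,0.5,0,0,0,42,0,0,0.5,0,0,0,46,0,0,0.5,0,0,0,50,0,0,0.5,0,0,0,54,0,0,0.5,0,0,0,58,0,0,0.5,0,0,0,61,0,0,0.5,0,0,0,64,0,0,0.5,0,0,0,66,0,0,0.5,0,0,0,66,0,0,0.5]}}

```text
time: 4.9
tool_pos: [0.5511, 0.1572, 0.0184]
ee_rot: [3.142, -0.001, 0.005]
wrist_force: [0.8, -0.2, 0.3]
width: 0.0235
finger_force: 0.2
```

```bash
python3 wr.py w3
```

```text
4.9 [0.5511 0.1572 0.0184] [ 3.1415e+00 -6.0000e-04  5.2000e-03] 0.02354736161286407 [ 0.76 -0.22  0.34]
5097.5 [577.97741699 156.95300293] [0.5587 0.1325] [0.6069 0.1815]
```

Call:
{"method": "arm_command", "body": {"targets": [0,0,0,1,0,0,0.5,0,0,0,2,0,0,0.5,0,0,0,2.5,0,0,0.5,0,0,0,2.5,0,0,0.5]}}

```text
time: 5.35
tool_pos: [0.5532, 0.1573, 0.0184]
ee_rot: [3.142, 0.0, 0.005]
wrist_force: [-1.5, 0.1, 0.0]
width: 0.0234
finger_force: 0.5
```

Call:
{"method": "arm_command", "body": {"targets": [0,0,0,0.5,0,0,0.5,0,0,0,1,0,0,0.5,0,0,0,1,0,0,0.5]}}

```text
time: 5.65
tool_pos: [0.5541, 0.1572, 0.0184]
ee_rot: [3.141, 0.0, 0.005]
wrist_force: [-2.4, -0.1, -0.1]
width: 0.024
finger_force: 0.8
```

```bash
python3 wr.py w4
```

```text
5.65 [0.5541 0.1572 0.0184] [3.1415e+00 3.0000e-04 5.2000e-03] 0.02401769342694022 [-2.44 -0.13 -0.07]
4938.0 [580.50946045 156.96321106] [0.5617 0.1325] [0.6069 0.1815]
```

View pics/w4.png

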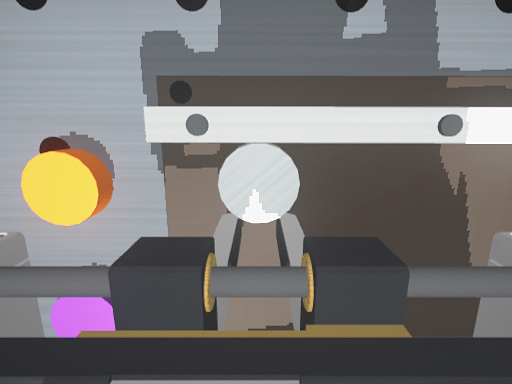

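The disc's top edge meets the rail's front edge at row 143. I'll press slightly to confirm contact.

Call:
{"method": "arm_command", "body": {"targets": [0,0,0,0.5,0,0,0.5,0,0,0,1,0,0,0.5,0,0,0,1,0,0,0.5]}}

```text
time: 6.0
tool_pos: [0.5543, 0.1572, 0.0183]
ee_rot: [3.141, 0.002, 0.005]
wrist_force: [-5.1, 0.2, 1.9]
width: 0.0235
finger_force: 2.4
```

The TCP stalled and the force rose to 5 N, so the spacer is on the rail, with its centre near (0.586, 0.157). I'll back off, turn 45° and get behind it on the +y/-x side.

Call:
{"method": "arm_command", "body": {"targets": [0,0,0,-10,0,0,0.5,0,0,0,-24,0,0,0.5,0,0,8,-24,-16,0,0.5,0,0,16,-24,-30,0,0.5,0,0,24,-24,-42,0,0.5,0,0,32,-22,-42,0,0.5,0,0,40,-16,-42,0,0.5,0,0,45,-12,-42,0,0.5,0,0,45,-12,-42,0,0.5,0,0,45,-12,-42,0,0.5]}}

```text
time: 7.0
tool_pos: [0.5452, 0.1908, 0.0185]
ee_rot: [-3.134, 0.009, -0.766]
wrist_force: [0.6, -0.0, 0.6]
width: 0.0239
finger_force: 0.0
```

```bash
python3 wr.py w5
```

```text
7.0 [0.5452 0.1908 0.0185] [-3.1341  0.0088 -0.7664] 0.02388037849536513 [ 0.62 -0.04  0.6 ]
52.0 [540.02722168 170.66125488] [0.5354 0.1669] [0.5446 0.1749]
5277.5 [585.88812256 157.08042908] [0.5614 0.1323] [0.6069 0.1815]
```

View pics/w5.png

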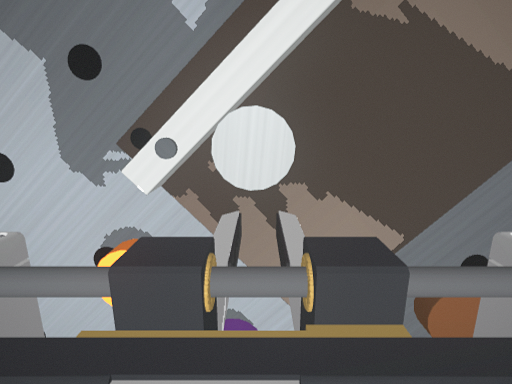

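```bash
python3 -c "
from bench import robot
o=robot.get_obs();print(o['joint_positions'].round(3),o['tool_pos'],o['ee_rot'])"
```

```text
[0.232 0.254 1.559 0.012 1.327 2.566] [0.54495938 0.19096214 0.01847174] [-3.13442172  0.00907552 -0.76613076]
```

Joint 6 is at its limit. I'll ease the yaw to about -33° for the first stretch and turn further later on.

Call:
{"method": "arm_command", "body": {"targets": [0,0,-6,0,3,0,0.5,0,0,-12,0,6,0,0.5,0,0,-12,0,6,0,0.5,0,0,-12,0,6,0,0.5]}}

```text
time: 7.45
tool_pos: [0.5407, 0.1868, 0.0184]
ee_rot: [-3.133, 0.008, -0.558]
wrist_force: [-1.1, -0.3, -0.1]
width: 0.0235
finger_force: 0.0
```

```bash
python3 wr.py w6; python3 -c "
from bench import robot
o=robot.get_obs();print(o['joint_positions'].round(3))"
```

```text
7.45 [0.5407 0.1868 0.0184] [-3.133   0.0078 -0.5585] 0.023486977071682236 [-1.12 -0.35 -0.13]
52.5 [540.07653809 165.53860474] [0.5365 0.1614] [0.5437 0.1705]
5321.5 [585.70837402 157.11488342] [0.5613 0.1324] [0.6071 0.1816]
[0.226 0.244 1.573 0.012 1.324 2.352]
```

Call:
{"method": "arm_command", "body": {"targets": [0,0,0,8,0,0,0.5,0,0,0,15,0,0,0.5,0,0,0,19,0,0,0.5,0,0,0,22,0,0,0.5,0,0,0,23,-0.5,0,0.5,0,0,0,24,1,0,0.5,0,0,0,26,4,0,0.5,0,0,0,28.5,8,0,0.5,0,0,0,28.5,8,0,0.5]}}

```text
time: 8.4
tool_pos: [0.5588, 0.1653, 0.0176]
ee_rot: [-3.134, 0.012, -0.556]
wrist_force: [-4.9, 1.5, 1.9]
width: 0.0236
finger_force: 2.8
```

```bash
python3 wr.py w7
```

```text
8.4 [0.5588 0.1653 0.0176] [-3.1345  0.0121 -0.5564] 0.023616962319224933 [-4.86  1.48  1.9 ]
4996.5 [581.89855957 151.33769226] [0.5545 0.1243] [0.6071 0.1808]
```

View pics/w7.png

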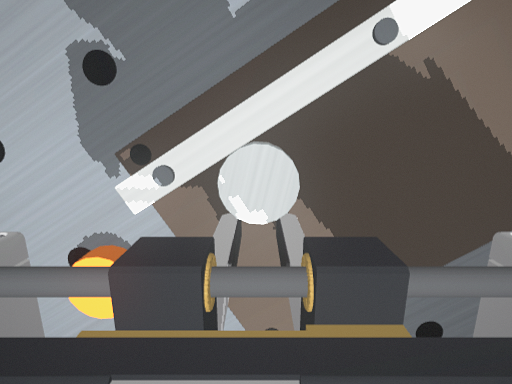

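The spacer is cradled against the rail at (258,183), pressed with about 5 N and sliding with about 1.5 N. I'll continue along the rail.

Call:
{"method": "arm_command", "body": {"targets": [0,0,0,2.1,3.4,0,0.5,0,0,0,4.8,7.6,0,0.5,0,0,0,7.5,11.8,0,0.5,0,0,0,10.2,16,0,0.5,0,0,0,12.9,20.2,0,0.5,0,0,0,15.6,24.5,0,0.5,0,0,0,18.3,28.7,0,0.5,0,0,0,21,33,0,0.5,0,0,0,23.7,37.2,0,0.5,0,0,0,26.4,41.5,0,0.5,0,0,0,29.1,45.7,0,0.5,0,0,0,31.8,50,0,0.5,0,0,0,34.5,54.2,0,0.5,0,0,0,37.2,58.4,0,0.5,0,0,0,40,62.8,0,0.5,0,0,0,42.8,67.4,0,0.5,0,0,0,42.8,67.4,0,0.5]}}

```text
time: 10.15
tool_pos: [0.5592, 0.0859, 0.0171]
ee_rot: [-3.134, 0.013, -0.557]
wrist_force: [-6.6, 3.0, 4.2]
width: 0.0234
finger_force: 4.2
```

```bash
python3 wr.py w8
```

```text
10.15 [0.5592 0.0859 0.0171] [-3.134   0.0132 -0.5565] 0.023403398589735818 [-6.56  3.05  4.22]
516.0 [503.4362793  -31.32480621] [ 0.4919 -0.0439] [ 0.5108 -0.0194]
4725.5 [586.25073242  69.70314026] [0.5623 0.0453] [0.6071 0.0938]
```

Halfway, with the spacer at y≈0.070 and still on the rail. I'll back off, turn to -47° so the fingers clear the lip, and re-engage.

Call:
{"method": "arm_command", "body": {"targets": [0,0,0,-6,0,0,0.5,0,0,0,-14,0,-1,0.5,0,0,8,-14,-6,-1,0.5,0,0,15,-14,-11,-1,0.5,0,0,15,-14,-11,-1,0.5,0,0,15,-14,-11,-1,0.5]}}

```text
time: 10.8
tool_pos: [0.5554, 0.1016, 0.0184]
ee_rot: [-3.136, 0.009, -0.816]
wrist_force: [0.2, 0.1, -0.1]
width: 0.0233
finger_force: 0.0
```

```bash
python3 wr.py w9
```

```text
10.8 [0.5554 0.1016 0.0184] [-3.1356  0.0093 -0.8155] 0.023303444773613347 [ 0.24  0.11 -0.07]
1241.0 [491.97167969 -35.07593536] [ 0.4732 -0.0442] [ 0.5107 -0.0161]
5088.5 [585.97290039  69.54125977] [0.5617 0.0452] [0.607 0.094]
```

View pics/w9.png

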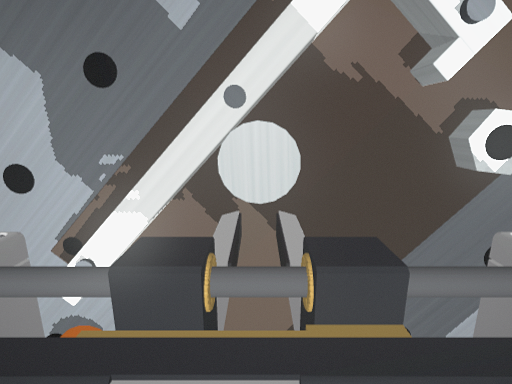

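The spacer at (259,162) is still on the rail and centred ahead of the fingers; the pocket and nut are visible at upper right. I'll re-engage and slide to just short of the stop.

Call:
{"method": "arm_command", "body": {"targets": [0,0,0,7,0,0,0.5,0,0,0,12,0,0,0.5,0,0,0,14,-1.1,0,0.5,0,0,0,17.7,2.3,0,0.5,0,0,0,21.4,5.8,0,0.5,0,0,0,25.1,9.2,0,0.5,0,0,0,28.8,12.7,0,0.5,0,0,0,32.5,16.1,0,0.5,0,0,0,36.2,19.6,0,0.5,0,0,0,39.9,23,0,0.5,0,0,0,43.6,26.5,0,0.5,0,0,0,47.3,29.9,0,0.5,0,0,0,51,33.4,0,0.5,0,0,0,54.7,36.8,0,0.5,0,0,0,58.4,40.3,0,0.5,0,0,0,62.1,43.7,0,0.5,0,0,0,65.8,47.2,0,0.5,0,0,0,69.5,50.6,0,0.5,0,0,0,73.2,54.1,0,0.5,0,0,0,73.2,54.1,0,0.5]}}

```text
time: 12.85
tool_pos: [0.5645, 0.0113, 0.0172]
ee_rot: [-3.137, 0.013, -0.819]
wrist_force: [-4.3, 3.0, 4.0]
width: 0.0237
finger_force: 2.8
```

```bash
python3 wr.py w10
```

```text
12.85 [0.5645 0.0113 0.0172] [-3.1373  0.0133 -0.8187] 0.023726411180560767 [-4.28  2.98  3.99]
152.0 [504.97598267 -42.01412582] [ 0.499  -0.0449] [ 0.5111 -0.0375]
4979.0 [583.61431885  -7.27595282] [ 0.5541 -0.0358] [0.607  0.0221]
```

View pics/w10.png

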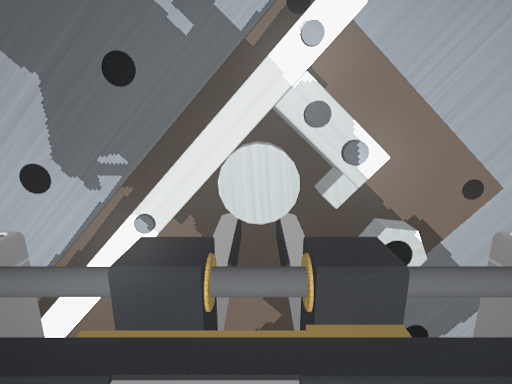

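The spacer at (258,183) is on the rail, entering the pocket about 12 mm short of the stop, and finger B is clear of the lip and nut. I'll slow down.

Call:
{"method": "arm_command", "body": {"targets": [0,0,0,1.5,1.4,0,0.5,0,0,0,2.9,2.7,0,0.5,0,0,0,4.4,4.1,0,0.5,0,0,0,5.8,5.5,0,0.5,0,0,0,7.3,6.9,0,0.5,0,0,0,8,7.5,0,0.5,0,0,0,8,7.5,0,0.5]}}

```text
time: 13.6
tool_pos: [0.5645, 0.0011, 0.017]
ee_rot: [-3.137, 0.014, -0.818]
wrist_force: [-5.5, 4.2, 3.4]
width: 0.0235
finger_force: 3.5
```

Call:
{"method": "arm_command", "body": {"targets": [0,0,0,0.4,0.3,0,0.5,0,0,0,0.7,0.7,0,0.5,0,0,0,0.7,0.7,0,0.5]}}

```text
time: 13.9
tool_pos: [0.5645, 0.0003, 0.017]
ee_rot: [-3.137, 0.014, -0.818]
wrist_force: [-5.6, 3.3, 3.6]
width: 0.0233
finger_force: 3.5
```

Call:
{"method": "arm_command", "body": {"targets": [0,0,0,0.4,0.3,0,0.5,0,0,0,0.7,0.7,0,0.5,0,0,0,0.7,0.7,0,0.5]}}

```text
time: 14.2
tool_pos: [0.5645, -0.0007, 0.017]
ee_rot: [-3.137, 0.014, -0.818]
wrist_force: [-5.6, 3.2, 3.9]
width: 0.0233
finger_force: 3.5
```

Not at the stop yet (Fy steady at about 3 N). I'll keep creeping.

Call:
{"method": "arm_command", "body": {"targets": [0,0,0,0.4,0.3,0,0.5,0,0,0,0.7,0.7,0,0.5,0,0,0,0.7,0.7,0,0.5]}}

```text
time: 14.5
tool_pos: [0.5645, -0.0017, 0.017]
ee_rot: [-3.137, 0.014, -0.818]
wrist_force: [-5.1, 4.0, 3.5]
width: 0.0234
finger_force: 3.5
```

Call:
{"method": "arm_command", "body": {"targets": [0,0,0,0.4,0.3,0,0.5,0,0,0,0.7,0.7,0,0.5,0,0,0,0.7,0.7,0,0.5]}}

```text
time: 14.8
tool_pos: [0.5645, -0.0027, 0.017]
ee_rot: [-3.136, 0.014, -0.818]
wrist_force: [-4.7, 4.2, 3.7]
width: 0.0234
finger_force: 3.4
```

```bash
python3 wr.py w11
```

```text
14.8 [ 0.5645 -0.0027  0.017 ] [-3.1365  0.0136 -0.818 ] 0.02341805644032915 [-4.68  4.25  3.69]
41.5 [555.88641357 -40.45409775] [ 0.5543 -0.0445] [ 0.5576 -0.0363]
4696.5 [583.4786377  -21.15148354] [ 0.5542 -0.045 ] [0.607 0.008]
```

Call:
{"method": "arm_command", "body": {"targets": [0,0,0,0.4,0.3,0,0.5,0,0,0,0.7,0.7,0,0.5,0,0,0,0.7,0.7,0,0.5]}}

```text
time: 15.15
tool_pos: [0.5645, -0.0028, 0.017]
ee_rot: [-3.135, 0.015, -0.818]
wrist_force: [-5.2, 5.9, 4.2]
width: 0.0233
finger_force: 4.1
```

Call:
{"method": "arm_command", "body": {"targets": [0,0,0,0.4,0.3,0,0.5,0,0,0,0.7,0.7,0,0.5,0,0,0,0.7,0.7,0,0.5]}}

```text
time: 15.45
tool_pos: [0.5645, -0.0029, 0.017]
ee_rot: [-3.134, 0.016, -0.818]
wrist_force: [-3.9, 7.5, 3.7]
width: 0.0238
finger_force: 4.8
```

```bash
python3 wr.py w12; python3 -c "
import cv2
i=cv2.imread('pics/w12.png')[60:260,180:420]; cv2.imwrite('pics/w12c.png',cv2.resize(i,None,fx=3,fy=3,interpolation=2))"
```

```text
15.45 [ 0.5645 -0.0029  0.017 ] [-3.1341  0.0159 -0.8176] 0.023805489786990684 [-3.92  7.5   3.71]
40.0 [555.47668457 -40.4875679 ] [ 0.5535 -0.0447] [ 0.5575 -0.0362]
4697.0 [583.44476318 -21.33163261] [ 0.5542 -0.045 ] [0.607  0.0078]
```

View pics/w12c.png

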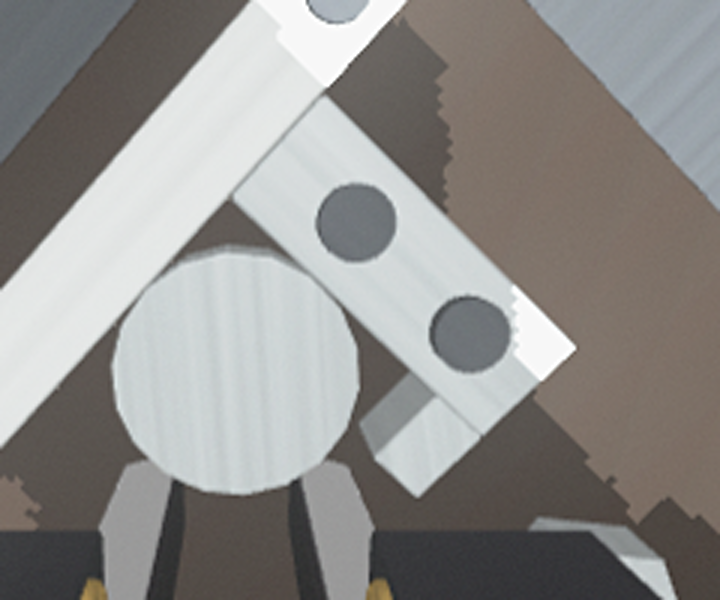

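The spacer touches both the rail and the stop, and it stalled with Fy rising to 7.5 N. I'll withdraw straight back, then up.

Call:
{"method": "arm_command", "body": {"targets": [0,0,0,-2,0,0,0.5,0,0,0,-6,0,0,0.5,0,0,0,-14,0,0,0.5,0,0,0,-25,0,0,0.5,0,0,0,-30,0,-20,0.5,0,0,0,-30,0,-60,0.5,0,0,0,-30,0,-105,0.5,0,0,0,-30,0,-150,0.5,0,0,0,-30,0,-195,0.5,0,0,0,-30,0,-220,0.5,0,0,0,-30,0,-220,0.5,0,0,0,-30,0,-220,0.5]}}

```text
time: 16.7
tool_pos: [0.5454, 0.0138, 0.2371]
ee_rot: [-3.136, 0.009, -0.818]
wrist_force: [-0.2, 0.5, -0.7]
width: 0.0237
finger_force: 0.0
```

```bash
python3 wr.py w13; python3 -c "
import cv2
i=cv2.imread('pics/w13.png')[30:250,130:410]; cv2.imwrite('pics/w13c.png',cv2.resize(i,None,fx=2.7,fy=2.7,interpolation=2))"
```

```text
16.7 [0.5454 0.0138 0.2371] [-3.1356  0.0095 -0.8184] 0.023738483235025185 [-0.17  0.47 -0.65]
227.5 [490.49462891 -36.37101364] [ 0.4718 -0.0449] [ 0.5092 -0.0174]
940.0 [585.68035889 -24.67763519] [ 0.5613 -0.045 ] [ 0.607  -0.0007]
```

View pics/w13c.png

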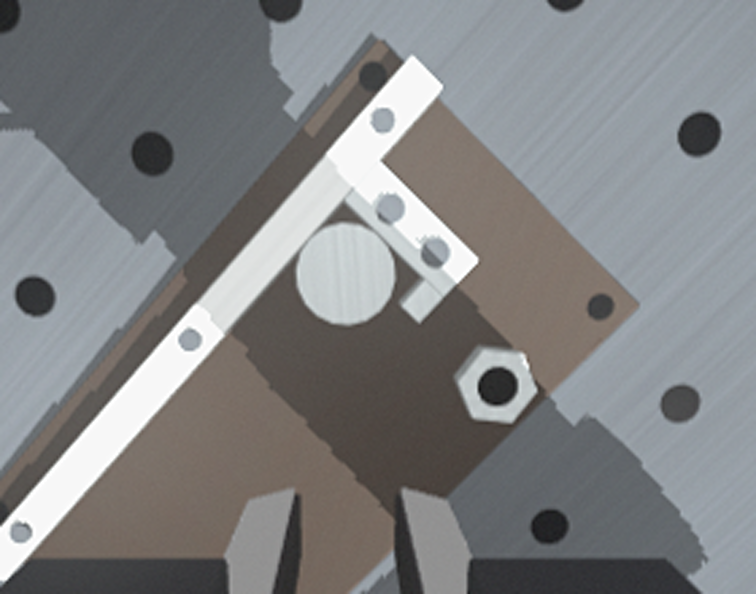

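The spacer sits in the corner at (0.586, -0.025), which is the computed seat. The nut hasn't moved and the gripper is clear, so I'm handing in.

```bash
python3 -c "
from bench import robot
print(robot.close_job())"
```

```text
the job is handed in; nothing more can be done
None
```

The spacer was pushed to the rail, slid along it into the corner pocket and left touching both the rail and the stop; nothing else was touched, the gripper is clear, and the job was handed in at about 17 s.

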